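Get the canister out from behind the shelf clutter

ROBOT

A 6-joint arm with a two-finger parallel gripper is mounted at the origin on the work surface. World frame = base frame: x ahead of the robot, y to its left, z up, the work surface at z = 0. Lengths are in m, angles in rad, forces in N, time in s.
With the tool pointing down it reaches from about 0.35 to 0.85 m from the base axis. Payload 8.1 kg.
Tool frame: the origin (TCP) lies on the mounting face of the last link; the fingertips stand 186 mm ahead of it and the grasp point (between the pads) lies 167 mm ahead of it; z points along the fingers, y is the line along which they close (so a half turn about z gives the same grasp; the last joint's range is limited). The gripper opens to 93 mm and grips with 3 to 60 N. Pads are 15 mm wide; open, the fingers measure 128 mm over their backs; the gripper's body (75 mm by 188 mm) begins 65 mm behind the grasp point.
Start: joints at [-1.315, 0.13, 1.488, -0, 1.523, -0.085], TCP at [0.201, -0.565, 0.405] pointing down, gripper open.
Joint ranges: [-2.96, 2.96], [-0.89, 2.26], [0.02, 2.5], [-1.34, 4.48], [0, 2.73], [-2.66, 2.66]. Speed limits (rad/s): [2.39, 2.39, 2.79, 3.14, 3.14, 3.14].

INTERFACE

Orientations are given as a rotation vector (axis times angle).
In Python, from plant import read_state, read_camera, camera_params, close_job gives the robot as it stands. The module is installed in compiled form; this text tells all that it offers.
- The arm moves only by the tool servo_tool, never from a script. Its argument "increments" is a list of rows, each an object with "slide": the shift along the tool's x, y, z in mm, a list of three; "dr": the turn, a rotation vector about the tool's x, y, z in rad, a list of three; "jaw": the closure, from 0 (fully open) to 1 (shut). In form: [{"slide": [x, y, z], "dr": [ax, ay, az], "jaw": jaw}, ...]. A call has 1 to 20 rows; each row is the pose to reach, as a shift and turn from the pose commanded when the call began, along the tool's axes at that moment; what a row does not reach only later rows make up. A row lasts 1/10 s, in which the tool goes at most 50 mm and 8.59 degrees, less where a joint would pass 70% of its speed; a pose out of reach is approached as far as the arm can. A call with a gripper value outside its range is refused whole. The fingers move at their own pace and stop on an object; "force" is the grip in N (left out, the last holds). Time passes only in rows, so rows that repeat a pose let the fingers close. It gives the time, the measured TCP pose, the force, the opening and the grip force at its end, in the units of the state.
- read_state(): the state, without advancing time (a new reading comes with each control period).
- read_camera(name): name is "side" or "top"; returns (picture, depth): 400x640x3 uint8, red, green, blue; 400x640 float32, m along the optical axis (not along the pixel's ray), 0 where there is no reading.
- camera_params(name): a dict with "fx", "fy", "cx", "cy" (pixels), "rvec" (rotation vector, rad) and "tvec" (3), from world to camera coordinates, as OpenCV has them. Camera axes: x right, y down, z forward; pixel columns grow to the right and rows downward; lengths in m; the calibration is good to about 2 mm. A picture is of the moment at which its call begins. camera_params takes no time and is no camera call.
- close_job(): hands the job in; it is judged then, once.
The state is a dict: "t": time; "q": joint angles; "dq": joint speeds; "joint_torque": joint torques, N m; "tool_pos": TCP position; "orientation": TCP orientation; "force": force on the tool from outside, world axes, zero at the start; "wrist_torque": the same for the moment, N m; "opening": finger opening in m; "gripper_force": force on a finger pad.
Only numpy, scipy, OpenCV 4.12 (cv2) and the standard library are available. Lean on these libraries where they do the work, as an engineer would, in place of code of your own. Each camera call takes 0.05 s, during which the arm holds its last target. There are 200 camera calls.

TASK

Move the ramekin, the tea strainer and the orange feeding ring, which stand in the way, off the steel shelf and set all three down on the slate; only then fetch the charcoal canister from behind them and stand it in the middle of the round cork mat. Once it stands there, put the three back on the shelf, each exactly where it stood before. Keep everything upright, and leave the timer, the spice tin and the mug alone.

Things in the scene. Friction and masses are not known exactly. Their poses are not given: they have to be found in the camera images.
- shelf: Low steel shelf, fixed. 200 mm deep (its x), 340 mm wide (its y). Origin on the table under its centre; its standing surface lies 36 mm above the origin. Its +x points away from the robot to the back edge, where an upstand 4 mm thick rises 36 mm above the standing surface (its inner face is at x = +96 mm). No other raised edges.
- canister_mid (a point): Charcoal plastic screw-top canister, an upright cylinder 58 mm in diameter and 78 mm tall, lid included (the lid is as wide as the body). Point at its centre, 39 mm above its foot; z is up. Starts on the shelf 23 mm before the upstand. One thing stands 80 mm before it (centres), one at each side (76 mm along the shelf's y, 30 mm nearer the front): which is where varies. The front one has finger room along the shelf's y, the side ones along its x.
- ramekin_mid (a point): White ceramic ramekin, open upright cup, straight walls, 60 mm in outer diameter, 38 mm tall, wall 5 mm. Point at its centre, 19 mm above its foot; z is up.
- strainer_mid (a point): Chrome tea strainer, open perforated upright basket, straight walls, 54 mm in outer diameter, 44 mm tall, wall 3 mm. Two ears 14 mm wide stick out at the rim to 39 mm from the axis along its own +x and -x; at the start these point about 45 degrees off the shelf's x, clear of a grip along the shelf's x or y. Point at its centre, 22 mm above its foot; z is up.
- ring_mid (a point): Orange plastic feeding ring lying flat, 58 mm in outer and 38 mm in inner diameter, 18 mm tall. Point at its centre, 9 mm above its underside; z is up.
- slate: Flat dark grey slate offcut on the table, fixed, 260 mm long (its x), 130 mm wide (its y), 10 mm thick: the side area. Origin at the centre of its underside. It lies left or right of the shelf.
- mat: Round cork mat on the table, fixed, 100 mm in diameter, 6 mm thick: the place for the canister. Origin at the centre of its underside. It lies on the other side of the shelf from the slate.
- timer: Red kitchen timer, 62 mm wide, 56 mm tall, standing loose on the table between the robot and the shelf. Origin at the centre of its underside. To be left alone.
- tin: Spice tin with a yellow label, 52 mm in diameter, 75 mm tall, standing loose on the table beyond one side area. Origin at the centre of its underside. To be left alone.
- mug: Blue mug with a handle, 76 mm in diameter, 85 mm tall, standing loose on the table beyond the other side area. Origin at the centre of its underside. To be left alone.
Mind the look-alikes: they are no part of the job. What is shaped like the part that bears strainer_mid but green or purple is not meant.

How it is judged:
On the way, in this order (a step that is already met when the one before it is completed fails the run):
1. the ramekin, the strainer and the ring all stand released on the slate while the canister is still where it was (x of ramekin_mid in the frame of slate between -0.115 and 0.115 m and y of ramekin_mid in the frame of slate between -0.052 and 0.052 m and height (world z) of ramekin_mid between 0.025 and 0.034 m and angle between each of ramekin_mid, strainer_mid, ring_mid's own z axis and vertical below 0.15 rad and x of strainer_mid in the frame of slate between -0.115 and 0.115 m and y of strainer_mid in the frame of slate between -0.052 and 0.052 m and height (world z) of strainer_mid between 0.028 and 0.037 m and x of ring_mid in the frame of slate between -0.115 and 0.115 m and y of ring_mid in the frame of slate between -0.052 and 0.052 m and height (world z) of ring_mid between 0.015 and 0.024 m and contact force between the fingers and ramekin below 0.1 N and contact force between the fingers and strainer below 0.1 N and contact force between the fingers and ring below 0.1 N and distance of canister_mid from where it was at the start of the episode below 0.02 m), for 0.2 s.
2. the canister stands released on the cork mat while the other three wait on the slate (horizontal distance between canister_mid and mat below 0.015 m and height (world z) of canister_mid between 0.041 and 0.05 m and angle between canister_mid's own z axis and vertical below 0.1 rad and contact force between the fingers and canister below 0.1 N and x of ramekin_mid in the frame of slate between -0.115 and 0.115 m and y of ramekin_mid in the frame of slate between -0.052 and 0.052 m and height (world z) of ramekin_mid between 0.025 and 0.034 m and angle between each of ramekin_mid, strainer_mid, ring_mid's own z axis and vertical below 0.15 rad and x of strainer_mid in the frame of slate between -0.115 and 0.115 m and y of strainer_mid in the frame of slate between -0.052 and 0.052 m and height (world z) of strainer_mid between 0.028 and 0.037 m and x of ring_mid in the frame of slate between -0.115 and 0.115 m and y of ring_mid in the frame of slate between -0.052 and 0.052 m and height (world z) of ring_mid between 0.015 and 0.024 m), for 0.2 s.
At the end, for the whole second after the job is handed in: The canister stands upright (within 0.1 rad) on the cork mat, its centre within 15 mm of the mat's; the ramekin, the strainer and the ring stand upright on the shelf, each within 15 mm of where it was at the start; all released and at rest (horizontal distance between canister_mid and mat below 0.015 m and height (world z) of canister_mid between 0.041 and 0.05 m and angle between each of canister_mid, ramekin_mid, strainer_mid, ring_mid's own z axis and vertical below 0.1 rad and distance of each of ramekin_mid, strainer_mid, ring_mid from where it was at the start of the episode below 0.015 m and linear speed of each of ramekin, strainer, ring, canister below 0.02 m/s and angular speed of each of ramekin, strainer, ring, canister below 0.2 rad/s); the robot touches nothing.
It fails at once if the timer is moved more than 20 mm or tipped (distance of timer from where it was at the start of the episode above 0.02 m or angle between timer's own z axis and vertical above 0.3 rad).
It fails at once if the tin is moved more than 20 mm or tipped (distance of tin from where it was at the start of the episode above 0.02 m or angle between tin's own z axis and vertical above 0.3 rad).
It fails at once if the mug is moved more than 20 mm or tipped (distance of mug from where it was at the start of the episode above 0.02 m or angle between mug's own z axis and vertical above 0.3 rad).
It fails at once if the ramekin, the strainer, the ring or the canister is tipped over (by more than 0.7 rad) (angle between any of ramekin_mid, strainer_mid, ring_mid, canister_mid's own z axis and vertical above 0.7 rad).
It also fails if it takes over 144 s, if anything falls off the work surface, if the arm or the gripper's body presses on something with over 40 N, if the wrist force passes 120 N, or if a joint passes its speed limit or range.

## Working session

There is one attempt and no reset: what is moved stays moved. The work goes in short steps, Python scripts to look and compute and a tool call to move; the robot and the scene stay as the last step left them, time stands still between calls to the robot, and variables do not carry over. Pictures are saved under pics/ and viewed, at most 14 in all, crops included, and the job is handed in when it is done.

Besides the shell and the picture viewer there is one more tool, called after "Request:" by a JSON object that holds its "api" and its "payload". servo_tool: Moves the arm, as the interface text tells. Its arguments: {"type":"object","properties":{"increments":{"type":"array"},"force":{"type":"number"}},"required":["increments"]}

```bash
mkdir -p pics; cat > h.py <<'E'
import numpy as np, cv2
from plant import *
def look(cam):
    im,d=read_camera(cam); p=camera_params(cam)
    R=cv2.Rodrigues(np.array(p["rvec"],float))[0]; t=np.array(p["tvec"],float)
    v,u=np.mgrid[:400,:640]
    P=np.stack([(u-p["cx"])/p["fx"]*d,(v-p["cy"])/p["fy"]*d,d],-1)
    W=(P-t)@R; W[d==0]=np.nan
    return im,W
def save(im,n): cv2.imwrite("pics/"+n,im[...,::-1])
E
python3 - <<'E'
from h import *
for c in("top","side"):
    im,W=look(c); save(im,c+"0.png"); np.savez(c+"0.npz",im=im,W=W)
s=read_state(); print(s["tool_pos"],s["orientation"],s["opening"],s["t"])
E
```

```text
[ 0.20050761 -0.56527656  0.40379284] [-3.09440244e+00 -5.32476984e-01  2.65602979e-04] 0.09264453159170276 0.1
```

View pics/top0.png

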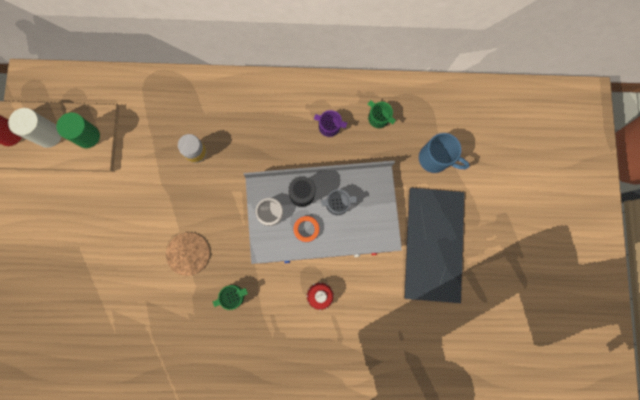

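View pics/side0.png

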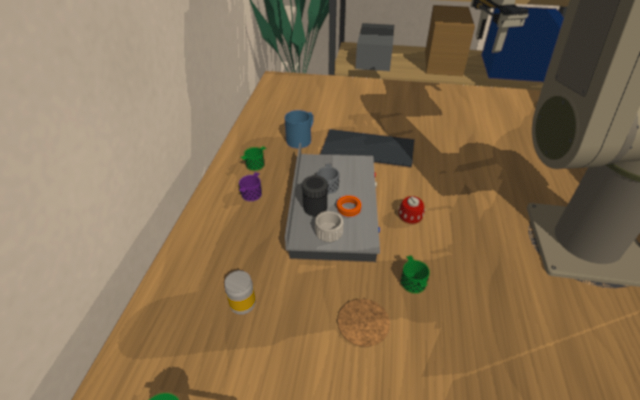

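The top view shows the ramekin at pixel (268,211), the ring at (307,229), the strainer at (340,202) and the canister at (302,190). The mat is at (187,253), the slate at (435,245), the timer at (320,296), the tin at (190,147) and the mug at (440,152). The green and purple cups are decoys.

```bash
cat > m.py <<'E'
from h import *
from scipy.optimize import least_squares
D={c:np.load(c+"0.npz") for c in("top","side")}
def near(W,px,py,r): return W[max(py-r,0):py+r,max(px-r,0):px+r].reshape(-1,3)
def fit(P,R):
    c0=(P[:,:2].min(0)+P[:,:2].max(0))/2
    r=least_squares(lambda c:np.hypot(*(P[:,:2]-c).T)-R,c0,loss="soft_l1",f_scale=.002); return r.x,np.sqrt(np.mean(r.fun**2))
if __name__=="__main__":
    T=D["top"]["W"];S=D["side"]["W"]
    for n,(u,v),(us,vs),h in [("ram",(268,211),(329,227),.074),("ring",(307,229),(348,206),.054),("str",(340,202),(328,180),.08),("can",(302,190),(315,195),.114),("timer",(320,296),(411,209),.056),("tin",(190,147),(239,290),.075),("mug",(440,152),(298,130),.085),("gcup",(231,297),(415,276),.044)]:
        for nm,W,a,b,r in(("top",T,u,v,20),("side",S,us,vs,20)):
            P=near(W,a,b,r);P=P[np.abs(P[:,2]-h)<.006]
            if len(P)>3: print(n,nm,len(P),"bbox",P[:,:2].min(0).round(4),P[:,:2].max(0).round(4),"mid",((P[:,:2].min(0)+P[:,:2].max(0))/2).round(4),"zmed",np.median(P[:,2]).round(4))
    im=D["top"]["im"].astype(int)
    z=T[...,2]
    def rect(n,mask,box):
        m=np.zeros_like(mask);x0,y0,x1,y1=box;m[y0:y1,x0:x1]=mask[y0:y1,x0:x1]
        P=T[m];print(n,len(P),cv2.minAreaRect((P[:,:2]*1000).astype(np.float32)),np.median(P[:,2]))
    rect("slate",im.sum(-1)<170,(400,180,470,308))
    rect("shelf",(np.abs(z-.036)<.006),(235,150,405,275))
    rect("mat",(np.abs(z-.006)<.0025)&(im[...,0]>0),(160,228,215,280))
    print("cent",T[253,187],T[245,435])
    hsv=cv2.cvtColor(D["top"]["im"],cv2.COLOR_RGB2HSV); o=(hsv[...,0]<12)&(hsv[...,1]>180)&(hsv[...,2]>120); rect("ring",o,(285,210,330,250))
    big=cv2.resize(D["top"]["im"][150:270,235:405],None,fx=4.5,fy=4.5,interpolation=cv2.INTER_CUBIC);save(big,"crop0.png")
E
python3 m.py
```

```text
ram top 191 bbox [0.5455 0.065 ] [0.6052 0.1227] mid [0.5754 0.0939] zmed 0.0736
ram side 194 bbox [0.5458 0.0654] [0.6043 0.1255] mid [0.5751 0.0954] zmed 0.0721
ring top 299 bbox [ 0.5131 -0.0176] [0.5672 0.0383] mid [0.5402 0.0103] zmed 0.054
ring side 309 bbox [ 0.5113 -0.0465] [0.5955 0.0823] mid [0.5534 0.0179] zmed 0.0525
str top 191 bbox [ 0.5743 -0.0972] [ 0.626  -0.0219] mid [ 0.6001 -0.0595] zmed 0.0797
str side 123 bbox [ 0.5743 -0.0947] [0.6264 0.0435] mid [ 0.6004 -0.0256] zmed 0.0783
can top 581 bbox [ 0.5897 -0.0075] [0.6482 0.0502] mid [0.6189 0.0214] zmed 0.1141
can side 376 bbox [ 0.5894 -0.0045] [0.6475 0.0527] mid [0.6184 0.0241] zmed 0.1128
timer top 85 bbox [ 0.3729 -0.0358] [ 0.4031 -0.005 ] mid [ 0.388  -0.0204] zmed 0.0525
timer side 41 bbox [ 0.3831 -0.0317] [ 0.4042 -0.0091] mid [ 0.3936 -0.0204] zmed 0.0516
tin top 358 bbox [0.6968 0.2548] [0.744  0.3016] mid [0.7204 0.2782] zmed 0.0749
tin side 438 bbox [0.6972 0.2543] [0.7447 0.3039] mid [0.7209 0.2791] zmed 0.074
mug top 223 bbox [ 0.6862 -0.3304] [ 0.7618 -0.2573] mid [ 0.724  -0.2939] zmed 0.0843
mug side 125 bbox [ 0.6864 -0.3344] [ 0.7605 -0.2554] mid [ 0.7234 -0.2949] zmed 0.0826
gcup top 189 bbox [0.3599 0.1369] [0.4117 0.2108] mid [0.3858 0.1738] zmed 0.0439
gcup side 236 bbox [0.3605 0.1393] [0.4123 0.212 ] mid [0.3864 0.1756] zmed 0.0425
slate 618 ((403.6163635253906, -311.2826843261719), (40.264556884765625, 113.46168518066406), 28.501712799072266) nan
shelf 10948 ((576.0726318359375, -27.260116577148438), (199.59725952148438, 340.5497131347656), 6.4263787269592285) 0.03621993044573851
mat 1243 ((482.0520935058594, 281.7167663574219), (116.57229614257812, 123.27523803710938), 1.2024800777435303) 0.005851341414110468
cent [0.48265194 0.2809116  0.00657076] [ 0.5135668  -0.29161085  0.01330216]
ring 156 ((541.3021240234375, 9.188638687133789), (51.65283203125, 49.15399169921875), 1.5412338972091675) 0.054235949164872864
```

View pics/crop0.png

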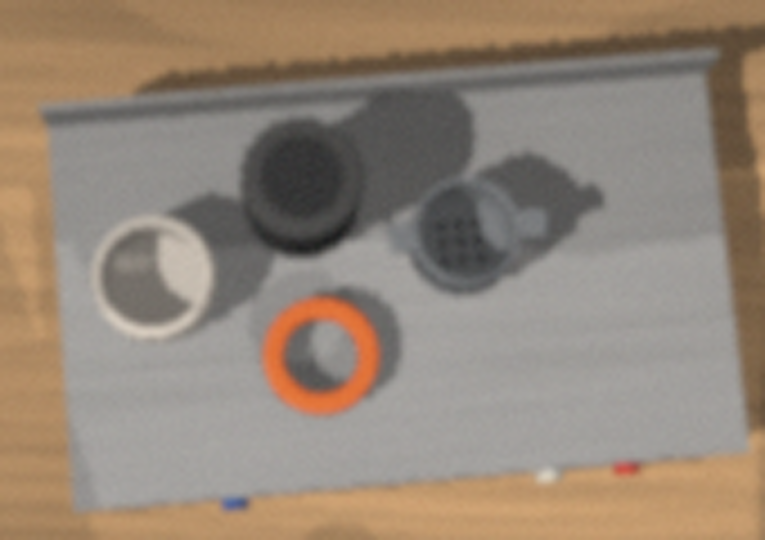

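Crop: the ramekin is left, the ring in front, the canister at the back and the strainer right. The strainer's ears point roughly along the shelf's y, so a grip along x stays clear of them. Next: the slate pose and a move helper.

```bash
cat >> h.py <<'E'
from scipy.spatial.transform import Rotation as Ro
def pix2w(cam,uv,z):
    p=camera_params(cam);R=cv2.Rodrigues(np.array(p["rvec"],float))[0];t=np.array(p["tvec"],float)
    uv=np.atleast_2d(uv);d=np.c_[(uv[:,0]-p["cx"])/p["fx"],(uv[:,1]-p["cy"])/p["fy"],np.ones(len(uv))]@R
    o=-R.T@t; return o+d*((z-o[2])/d[:,2])[:,None]
def rel(base,targets):
    """base (x,y,ztcp,yaw) or None=state; targets list of (x,y,zgrasp,yaw): prints tool-axis shift mm and dr z"""
    s=read_state()
    R=Ro.from_rotvec(s["orientation"]);p=np.array(s["tool_pos"])
    for (x,y,z,yaw) in targets:
        Rt=Ro.from_euler("z",yaw)*Ro.from_euler("x",np.pi)
        print((R.inv().apply(np.array([x,y,z+.167])-p)*1000).round(1),(R.inv()*Rt).as_rotvec().round(3))
    print("now",(p-[0,0,.167]).round(4),"yaw",np.arctan2(*R.as_matrix()[[1,0],0]).round(3),"open",round(s["opening"],4),"F",np.round(s["force"],1),"t",s["t"])
E
python3 - <<'E'
from h import *
im=np.load("top0.npz")["im"]
g=im.astype(int).sum(-1)
m=np.zeros(g.shape,np.uint8); m[175:310,395:475]=(im.astype(int)[175:310,395:475,0]<75)&(im.astype(int)[175:310,395:475,0]-im.astype(int)[175:310,395:475,2]<5)
n,l,st,c=cv2.connectedComponentsWithStats(m); k=1+st[1:,4].argmax(); print(st[k])
v,u=np.where(l==k); W=pix2w("top",np.c_[u,v],.01)
print(cv2.minAreaRect((W[:,:2]*1000).astype(np.float32)))
print(pix2w("top",[(410,187),(465,191),(461,302),(405,298)],.01).round(3))
rel(None,[(.541,.0095,.15,.12)])
# mat by colour: circle in side view too
im,Ws=np.load("side0.npz").values(); P=Ws[290:352,330:395].reshape(-1,3);P=P[(abs(P[:,2]-.005)<.002)]
print(P[:,:2].min(0),P[:,:2].max(0))
E
```

```text
[ 406  189   58  113 5897]
((516.28466796875, -291.123291015625), (128.2039337158203, 255.68716430664062), 86.60322570800781)
[[ 0.65  -0.236  0.01 ]
 [ 0.643 -0.367  0.01 ]
 [ 0.385 -0.35   0.01 ]
 [ 0.392 -0.221  0.01 ]]
[ 513.  -427.8   87.6] [-0.002  0.     0.221]
now [ 0.2005 -0.5653  0.2368] yaw 0.341 open 0.0926 F [ 0.6 -0.6  0.2] t 0.1
[0.43165283 0.23261979] [0.5299743  0.33338829]
```

Request:
{"api": "servo_tool", "payload": {"increments": [{"slide": [513,-428,105],"dr": [0,0,0.221],"jaw": 0},{"slide": [513,-428,105],"dr": [0,0,0.221],"jaw": 0},{"slide": [513,-428,105],"dr": [0,0,0.221],"jaw": 0},{"slide": [513,-428,105],"dr": [0,0,0.221],"jaw": 0},{"slide": [513,-428,105],"dr": [0,0,0.221],"jaw": 0},{"slide": [513,-428,105],"dr": [0,0,0.221],"jaw": 0},{"slide": [513,-428,105],"dr": [0,0,0.221],"jaw": 0},{"slide": [513,-428,105],"dr": [0,0,0.221],"jaw": 0},{"slide": [513,-428,105],"dr": [0,0,0.221],"jaw": 0},{"slide": [513,-428,105],"dr": [0,0,0.221],"jaw": 0},{"slide": [513,-428,105],"dr": [0,0,0.221],"jaw": 0},{"slide": [513,-428,105],"dr": [0,0,0.221],"jaw": 0},{"slide": [513,-428,105],"dr": [0,0,0.221],"jaw": 0},{"slide": [513,-428,105],"dr": [0,0,0.221],"jaw": 0},{"slide": [513,-428,105],"dr": [0,0,0.221],"jaw": 0},{"slide": [513,-428,105],"dr": [0,0,0.221],"jaw": 0},{"slide": [513,-428,105],"dr": [0,0,0.221],"jaw": 0},{"slide": [513,-428,105],"dr": [0,0,0.221],"jaw": 0}], "force": 20}}

```text
t: 1.9
tool_pos: [0.5407, 0.0082, 0.3]
orientation: [3.136, 0.186, 0.0]
force: [1.3, 0.4, -0.4]
opening: 0.0929
gripper_force: 0.0
```

```bash
python3 -c "
from h import *
rel(None,[(.541,.0095,.0575,.12)])"
```

```text
[ 0.5 -1.3 75.5] [ 0.    -0.    -0.002]
now [0.5407 0.0082 0.133 ] yaw 0.118 open 0.0929 F [ 1.3  0.4 -0.4] t 1.9
```

Request:
{"api": "servo_tool", "payload": {"increments": [{"slide": [0,-1,30],"dr": [0,0,0],"jaw": 0},{"slide": [0,-1,55],"dr": [0,0,0],"jaw": 0},{"slide": [0,-1,70],"dr": [0,0,0],"jaw": 0},{"slide": [0,-1,75],"dr": [0,0,0],"jaw": 0},{"slide": [0,-1,75],"dr": [0,0,0],"jaw": 0},{"slide": [0,-1,75],"dr": [0,0,0],"jaw": 0.2},{"slide": [0,-1,75],"dr": [0,0,0],"jaw": 0.3},{"slide": [0,-1,75],"dr": [0,0,0],"jaw": 0.4},{"slide": [0,-1,75],"dr": [0,0,0],"jaw": 0.6},{"slide": [0,-1,75],"dr": [0,0,0],"jaw": 0.6},{"slide": [0,-1,75],"dr": [0,0,0],"jaw": 0.6}]}}

```text
t: 3.0
tool_pos: [0.5411, 0.0104, 0.2251]
orientation: [3.136, 0.188, 0.001]
force: [-0.5, -0.4, 2.6]
opening: 0.0583
gripper_force: 20.0
```

```bash
python3 -c "
from h import *
rel(None,[(.541,.0095,.14,.12),(.516,-.291,.14,-.06),(.516,-.291,.033,-.06)])"
```

```text
[ -0.1   0.9 -81.9] [ 0.    -0.001 -0.   ]
[-60.9 296.2 -81.9] [ 0.    -0.001  0.18 ]
[-60.9 296.2  25.1] [ 0.    -0.001  0.18 ]
now [0.5411 0.0104 0.0581] yaw 0.12 open 0.0583 F [-0.5 -0.4  2.6] t 3.0
```

Request:
{"api": "servo_tool", "payload": {"increments": [{"slide": [0,0,-40],"dr": [0,0,0],"jaw": 0.6},{"slide": [0,0,-80],"dr": [0,0,0],"jaw": 0.6},{"slide": [-20,100,-82],"dr": [0,0,0.06],"jaw": 0.6},{"slide": [-20,100,-82],"dr": [0,0,0.06],"jaw": 0.6},{"slide": [-40,200,-82],"dr": [0,0,0.12],"jaw": 0.6},{"slide": [-40,200,-82],"dr": [0,0,0.12],"jaw": 0.6},{"slide": [-61,296,-82],"dr": [0,0,0.18],"jaw": 0.6},{"slide": [-61,296,-82],"dr": [0,0,0.18],"jaw": 0.6},{"slide": [-61,296,-60],"dr": [0,0,0.18],"jaw": 0.6},{"slide": [-61,296,-30],"dr": [0,0,0.18],"jaw": 0.6},{"slide": [-61,296,0],"dr": [0,0,0.18],"jaw": 0.6},{"slide": [-61,296,15],"dr": [0,0,0.18],"jaw": 0.6},{"slide": [-61,296,22],"dr": [0,0,0.18],"jaw": 0.6},{"slide": [-61,296,25],"dr": [0,0,0.18],"jaw": 0.6},{"slide": [-61,296,25],"dr": [0,0,0.18],"jaw": 0.6},{"slide": [-61,296,25],"dr": [0,0,0.18],"jaw": 0.6}]}}

```text
t: 4.6
tool_pos: [0.5164, -0.2911, 0.2013]
orientation: [3.139, -0.094, 0.003]
force: [-0.4, -0.1, -0.0]
opening: 0.0583
gripper_force: 20.0
```

```bash
python3 -c "
from h import *
rel(None,[(.516,-.291,.033,-.06),(.516,-.291,.15,-.06),(.600,-.0585,.15,1.69),(.600,-.0585,.058,1.69)])"
```

```text
[-0.4 -0.1  1.3] [ 0.001 -0.002  0.   ]
[  -0.2    0.  -115.7] [ 0.001 -0.002  0.   ]
[  69.7 -237.1 -115.8] [ 0.003 -0.    -1.75 ]
[  69.5 -237.2  -23.8] [ 0.003 -0.    -1.75 ]
now [ 0.5164 -0.2911  0.0343] yaw -0.06 open 0.0583 F [-0.4 -0.1 -0. ] t 4.6
```

Request:
{"api": "servo_tool", "payload": {"increments": [{"slide": [0,0,2],"dr": [0,0,0],"jaw": 0.6},{"slide": [0,0,2],"dr": [0,0,0],"jaw": 0.3},{"slide": [0,0,2],"dr": [0,0,0],"jaw": 0.1},{"slide": [0,0,2],"dr": [0,0,0],"jaw": 0},{"slide": [0,0,-40],"dr": [0,0,0],"jaw": 0},{"slide": [0,0,-80],"dr": [0,0,0],"jaw": 0},{"slide": [0,0,-116],"dr": [0,0,0],"jaw": 0},{"slide": [70,-237,-116],"dr": [0,0,-1.75],"jaw": 0},{"slide": [70,-237,-116],"dr": [0,0,-1.75],"jaw": 0},{"slide": [70,-237,-116],"dr": [0,0,-1.75],"jaw": 0},{"slide": [70,-237,-116],"dr": [0,0,-1.75],"jaw": 0},{"slide": [70,-237,-116],"dr": [0,0,-1.75],"jaw": 0},{"slide": [70,-237,-116],"dr": [0,0,-1.75],"jaw": 0},{"slide": [70,-237,-116],"dr": [0,0,-1.75],"jaw": 0},{"slide": [70,-237,-116],"dr": [0,0,-1.75],"jaw": 0},{"slide": [70,-237,-116],"dr": [0,0,-1.75],"jaw": 0},{"slide": [70,-237,-116],"dr": [0,0,-1.75],"jaw": 0},{"slide": [70,-237,-116],"dr": [0,0,-1.75],"jaw": 0},{"slide": [70,-237,-116],"dr": [0,0,-1.75],"jaw": 0},{"slide": [70,-237,-116],"dr": [0,0,-1.75],"jaw": 0}]}}

```text
t: 6.6
tool_pos: [0.5998, -0.0585, 0.3157]
orientation: [-2.084, -2.351, 0.0]
force: [0.6, -0.3, -0.5]
opening: 0.0932
gripper_force: 0.0
```

```bash
python3 -c "
from h import *
im,W=look('top');save(cv2.resize(im[140:310,235:480],None,fx=3,fy=3,interpolation=cv2.INTER_CUBIC),'c1.png')
rel(None,[(.600,-.0585,.15,1.69),(.600,-.0585,.060,1.69)])"
```

```text
[-0.1  0.2 -1.3] [-0.    -0.    -0.003]
[-0.1  0.2 88.7] [-0.    -0.    -0.003]
now [ 0.5998 -0.0584  0.1487] yaw 1.687 open 0.0929 F [ 0.1  0.1 -0.3] t 6.65
```

View pics/c1.png

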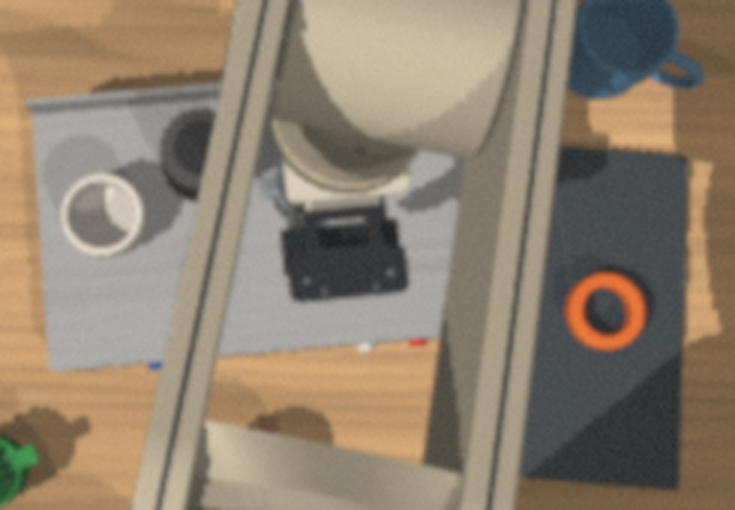

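The ring stands on the slate at crop (607,310) and the gripper is over the strainer. Descending to grip it.

Request:
{"api": "servo_tool", "payload": {"increments": [{"slide": [0,0,30],"dr": [0,0,0],"jaw": 0},{"slide": [0,0,60],"dr": [0,0,0],"jaw": 0},{"slide": [0,0,80],"dr": [0,0,0],"jaw": 0},{"slide": [0,0,88],"dr": [0,0,0],"jaw": 0},{"slide": [0,0,88],"dr": [0,0,0],"jaw": 0.2},{"slide": [0,0,88],"dr": [0,0,0],"jaw": 0.3},{"slide": [0,0,88],"dr": [0,0,0],"jaw": 0.4},{"slide": [0,0,88],"dr": [0,0,0],"jaw": 0.6},{"slide": [0,0,88],"dr": [0,0,0],"jaw": 0.6},{"slide": [0,0,88],"dr": [0,0,0],"jaw": 0.6}], "force": 20}}

```text
t: 7.65
tool_pos: [0.6002, -0.0585, 0.2286]
orientation: [2.085, 2.349, 0.001]
force: [-0.0, 0.2, 3.8]
opening: 0.0548
gripper_force: 20.0
```

```bash
python3 -c "
from h import *
rel(None,[(.600,-.0585,.17,1.69),(.594,-.2956,.17,-.06),(.594,-.2956,.034,-.06)])"
```

```text
[  -0.    -0.  -108.4] [ 0.001  0.    -0.   ]
[-234.7  -34.1 -108.4] [ 1.00e-03 -1.00e-03  1.75e+00]
[-234.7  -34.3   27.6] [ 1.00e-03 -1.00e-03  1.75e+00]
now [ 0.6002 -0.0585  0.0616] yaw 1.69 open 0.0548 F [-0.   0.2  3.8] t 7.65
```

Request:
{"api": "servo_tool", "payload": {"increments": [{"slide": [0,0,-40],"dr": [0,0,0],"jaw": 0.6},{"slide": [0,0,-80],"dr": [0,0,0],"jaw": 0.6},{"slide": [0,0,-108],"dr": [0,0,0],"jaw": 0.6},{"slide": [-235,-34,-108],"dr": [0,0,1.75],"jaw": 0.6},{"slide": [-235,-34,-108],"dr": [0,0,1.75],"jaw": 0.6},{"slide": [-235,-34,-108],"dr": [0,0,1.75],"jaw": 0.6},{"slide": [-235,-34,-108],"dr": [0,0,1.75],"jaw": 0.6},{"slide": [-235,-34,-108],"dr": [0,0,1.75],"jaw": 0.6},{"slide": [-235,-34,-108],"dr": [0,0,1.75],"jaw": 0.6},{"slide": [-235,-34,-108],"dr": [0,0,1.75],"jaw": 0.6},{"slide": [-235,-34,-108],"dr": [0,0,1.75],"jaw": 0.6},{"slide": [-235,-34,-108],"dr": [0,0,1.75],"jaw": 0.6},{"slide": [-235,-34,-108],"dr": [0,0,1.75],"jaw": 0.6},{"slide": [-235,-34,-108],"dr": [0,0,1.75],"jaw": 0.6},{"slide": [-235,-34,-108],"dr": [0,0,1.75],"jaw": 0.6},{"slide": [-235,-34,-70],"dr": [0,0,1.75],"jaw": 0.6},{"slide": [-235,-34,-30],"dr": [0,0,1.75],"jaw": 0.6},{"slide": [-235,-34,0],"dr": [0,0,1.75],"jaw": 0.6},{"slide": [-235,-34,15],"dr": [0,0,1.75],"jaw": 0.6},{"slide": [-235,-34,20],"dr": [0,0,1.75],"jaw": 0.6}]}}

```text
t: 9.65
tool_pos: [0.5931, -0.2953, 0.2053]
orientation: [-3.138, 0.095, 0.005]
force: [-0.1, -0.4, -0.6]
opening: 0.0543
gripper_force: 20.0
```

```bash
python3 -c "
from h import *
rel(None,[(.594,-.2956,.0356,-.06),(.594,-.2956,.17,-.06),(.575,.0947,.17,1.69)])"
```

```text
[0.9 0.2 2.7] [-0.002  0.004 -0.   ]
[   0.4   -0.  -131.7] [-0.002  0.004 -0.   ]
[ -42.  -388.5 -130.8] [-4.00e-03  1.00e-03 -1.75e+00]
now [ 0.5931 -0.2953  0.0383] yaw -0.06 open 0.0543 F [-0.1 -0.4 -0.6] t 9.65
```

Request:
{"api": "servo_tool", "payload": {"increments": [{"slide": [1,0,2],"dr": [0,0,0],"jaw": 0.6},{"slide": [1,0,3],"dr": [0,0,0],"jaw": 0.6},{"slide": [1,0,3],"dr": [0,0,0],"jaw": 0.6}]}}

```text
t: 9.95
tool_pos: [0.5958, -0.2963, 0.2067]
orientation: [3.139, -0.094, 0.004]
force: [0.5, 0.2, -1.9]
opening: 0.0547
gripper_force: 20.0
```

Request:
{"api": "servo_tool", "payload": {"increments": [{"slide": [-1,0,2],"dr": [0,0,0],"jaw": 0.6},{"slide": [-1,0,3],"dr": [0,0,0],"jaw": 0.6},{"slide": [-1,0,3],"dr": [0,0,0],"jaw": 0.6},{"slide": [-1,0,3],"dr": [0,0,0],"jaw": 0.6}]}}

```text
t: 10.35
tool_pos: [0.5943, -0.296, 0.2027]
orientation: [3.14, -0.094, 0.002]
force: [-1.2, 1.0, 4.6]
opening: 0.0546
gripper_force: 20.0
```

Request:
{"api": "servo_tool", "payload": {"increments": [{"slide": [0,0,0],"dr": [0,0,0],"jaw": 0.3},{"slide": [0,0,0],"dr": [0,0,0],"jaw": 0.1},{"slide": [0,0,0],"dr": [0,0,0],"jaw": 0},{"slide": [0,0,-40],"dr": [0,0,0],"jaw": 0},{"slide": [0,0,-80],"dr": [0,0,0],"jaw": 0},{"slide": [0,0,-134],"dr": [0,0,0],"jaw": 0},{"slide": [-43,-389,-134],"dr": [0,0,-1.75],"jaw": 0},{"slide": [-43,-389,-134],"dr": [0,0,-1.75],"jaw": 0},{"slide": [-43,-389,-134],"dr": [0,0,-1.75],"jaw": 0},{"slide": [-43,-389,-134],"dr": [0,0,-1.75],"jaw": 0},{"slide": [-43,-389,-134],"dr": [0,0,-1.75],"jaw": 0},{"slide": [-43,-389,-134],"dr": [0,0,-1.75],"jaw": 0},{"slide": [-43,-389,-134],"dr": [0,0,-1.75],"jaw": 0},{"slide": [-43,-389,-134],"dr": [0,0,-1.75],"jaw": 0},{"slide": [-43,-389,-134],"dr": [0,0,-1.75],"jaw": 0},{"slide": [-43,-389,-134],"dr": [0,0,-1.75],"jaw": 0},{"slide": [-43,-389,-134],"dr": [0,0,-1.75],"jaw": 0},{"slide": [-43,-389,-134],"dr": [0,0,-1.75],"jaw": 0},{"slide": [-43,-389,-134],"dr": [0,0,-1.75],"jaw": 0},{"slide": [-43,-389,-134],"dr": [0,0,-1.75],"jaw": 0}]}}

```text
t: 12.35
tool_pos: [0.5744, 0.095, 0.3356]
orientation: [-2.089, -2.346, 0.0]
force: [0.3, 0.7, -0.1]
opening: 0.0929
gripper_force: 0.0
```

```bash
python3 -c "
from h import *
rel(None,[(.575,.0947,.060,1.69)])"
```

```text
[ -0.4   0.6 108.6] [-0.    -0.    -0.003]
now [0.5744 0.095  0.1686] yaw 1.687 open 0.0929 F [ 0.3  0.7 -0.1] t 12.35
```

Request:
{"api": "servo_tool", "payload": {"increments": [{"slide": [0,1,40],"dr": [0,0,0],"jaw": 0},{"slide": [0,1,75],"dr": [0,0,0],"jaw": 0},{"slide": [0,1,95],"dr": [0,0,0],"jaw": 0},{"slide": [0,1,105],"dr": [0,0,0],"jaw": 0},{"slide": [0,1,109],"dr": [0,0,0],"jaw": 0},{"slide": [0,1,109],"dr": [0,0,0],"jaw": 0.2},{"slide": [0,1,109],"dr": [0,0,0],"jaw": 0.3},{"slide": [0,1,109],"dr": [0,0,0],"jaw": 0.4},{"slide": [0,1,109],"dr": [0,0,0],"jaw": 0.6},{"slide": [0,1,109],"dr": [0,0,0],"jaw": 0.6},{"slide": [0,1,109],"dr": [0,0,0],"jaw": 0.6}], "force": 25}}

```text
t: 13.45
tool_pos: [0.5758, 0.0952, 0.2275]
orientation: [2.085, 2.349, 0.001]
force: [-0.6, 0.3, 4.4]
opening: 0.0589
gripper_force: 24.9
```

```bash
python3 -c "
from h import *
rel(None,[(.575,.0947,.17,1.69),(.438,-.2864,.17,-.06),(.438,-.2864,.034,-.06)])"
```

```text
[  -0.4   -0.7 -109.5] [ 0.001  0.    -0.   ]
[-362.6 -182.  -109.7] [ 1.00e-03 -1.00e-03  1.75e+00]
[-362.5 -182.1   26.3] [ 1.00e-03 -1.00e-03  1.75e+00]
now [0.5758 0.0952 0.0605] yaw 1.69 open 0.0589 F [-0.6  0.3  4.4] t 13.45
```

Request:
{"api": "servo_tool", "payload": {"increments": [{"slide": [0,0,-40],"dr": [0,0,0],"jaw": 0.6},{"slide": [0,0,-80],"dr": [0,0,0],"jaw": 0.6},{"slide": [0,0,-110],"dr": [0,0,0],"jaw": 0.6},{"slide": [-363,-182,-110],"dr": [0,0,1.75],"jaw": 0.6},{"slide": [-363,-182,-110],"dr": [0,0,1.75],"jaw": 0.6},{"slide": [-363,-182,-110],"dr": [0,0,1.75],"jaw": 0.6},{"slide": [-363,-182,-110],"dr": [0,0,1.75],"jaw": 0.6},{"slide": [-363,-182,-110],"dr": [0,0,1.75],"jaw": 0.6},{"slide": [-363,-182,-110],"dr": [0,0,1.75],"jaw": 0.6},{"slide": [-363,-182,-110],"dr": [0,0,1.75],"jaw": 0.6},{"slide": [-363,-182,-110],"dr": [0,0,1.75],"jaw": 0.6},{"slide": [-363,-182,-110],"dr": [0,0,1.75],"jaw": 0.6},{"slide": [-363,-182,-110],"dr": [0,0,1.75],"jaw": 0.6},{"slide": [-363,-182,-110],"dr": [0,0,1.75],"jaw": 0.6},{"slide": [-363,-182,-110],"dr": [0,0,1.75],"jaw": 0.6},{"slide": [-363,-182,-110],"dr": [0,0,1.75],"jaw": 0.6},{"slide": [-363,-182,-70],"dr": [0,0,1.75],"jaw": 0.6},{"slide": [-363,-182,-30],"dr": [0,0,1.75],"jaw": 0.6},{"slide": [-363,-182,0],"dr": [0,0,1.75],"jaw": 0.6},{"slide": [-363,-182,10],"dr": [0,0,1.75],"jaw": 0.6}]}}

```text
t: 15.45
tool_pos: [0.4362, -0.2855, 0.2127]
orientation: [-3.136, 0.09, 0.008]
force: [-0.3, 0.6, -1.4]
opening: 0.0584
gripper_force: 24.9
```

Request:
{"api": "servo_tool", "payload": {"increments": [{"slide": [0,0,5],"dr": [0,0,0],"jaw": 0.6},{"slide": [0,0,10],"dr": [0,0,0],"jaw": 0.6},{"slide": [0,0,14],"dr": [0,0,0],"jaw": 0.6},{"slide": [0,0,14],"dr": [0,0,0],"jaw": 0.6},{"slide": [0,0,14],"dr": [0,0,0],"jaw": 0.6}]}}

```text
t: 15.95
tool_pos: [0.4382, -0.2871, 0.2037]
orientation: [3.139, -0.094, 0.002]
force: [-1.5, 0.5, -1.1]
opening: 0.0589
gripper_force: 24.9
```

Request:
{"api": "servo_tool", "payload": {"increments": [{"slide": [0,0,2],"dr": [0,0,0],"jaw": 0.6},{"slide": [0,0,2],"dr": [0,0,0],"jaw": 0.6},{"slide": [0,0,2],"dr": [0,0,0],"jaw": 0.3},{"slide": [0,0,2],"dr": [0,0,0],"jaw": 0.1},{"slide": [0,0,2],"dr": [0,0,0],"jaw": 0},{"slide": [0,0,-40],"dr": [0,0,0],"jaw": 0},{"slide": [0,0,-80],"dr": [0,0,0],"jaw": 0},{"slide": [0,0,-153],"dr": [0,0,0],"jaw": 0},{"slide": [0,0,-153],"dr": [0,0,0],"jaw": 0},{"slide": [162,-320,-153],"dr": [0,0,-0.18],"jaw": 0},{"slide": [162,-320,-153],"dr": [0,0,-0.18],"jaw": 0},{"slide": [162,-320,-153],"dr": [0,0,-0.18],"jaw": 0},{"slide": [162,-320,-153],"dr": [0,0,-0.18],"jaw": 0},{"slide": [162,-320,-153],"dr": [0,0,-0.18],"jaw": 0},{"slide": [162,-320,-153],"dr": [0,0,-0.18],"jaw": 0},{"slide": [162,-320,-153],"dr": [0,0,-0.18],"jaw": 0},{"slide": [162,-320,-153],"dr": [0,0,-0.18],"jaw": 0},{"slide": [162,-320,-153],"dr": [0,0,-0.18],"jaw": 0},{"slide": [162,-320,-153],"dr": [0,0,-0.18],"jaw": 0}]}}

```text
t: 17.85
tool_pos: [0.6185, 0.0222, 0.3554]
orientation: [3.135, 0.188, -0.002]
force: [0.2, -0.3, 0.4]
opening: 0.0933
gripper_force: 0.0
```

```bash
python3 -c "
from h import *
im,W=look('side');save(im[70:330,180:480].repeat(2,0).repeat(2,1),'c2.png')
rel(None,[(.6187,.0227,.083,.12)])"
```

```text
[  0.6  -1.1 105.5] [ 0.     0.001 -0.001]
now [0.6183 0.0216 0.1885] yaw 0.119 open 0.0928 F [-0.6  0.1 -0.5] t 17.9
```

View pics/c2.png

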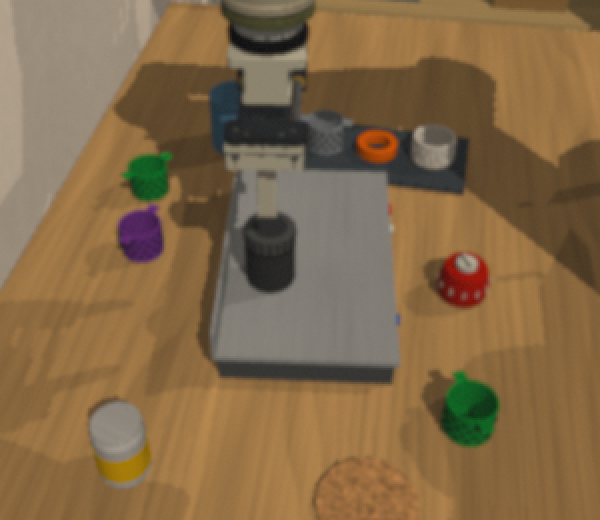

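All three stand upright on the slate, with the strainer at (327,130), the ring at (377,145) and the ramekin at (434,145). The canister at (270,250) hasn't moved. Gripping the canister.

Request:
{"api": "servo_tool", "payload": {"increments": [{"slide": [0,-1,40],"dr": [0,0,0],"jaw": 0},{"slide": [0,-1,75],"dr": [0,0,0],"jaw": 0},{"slide": [0,-1,95],"dr": [0,0,0],"jaw": 0},{"slide": [0,-1,105],"dr": [0,0,0],"jaw": 0},{"slide": [0,-1,105],"dr": [0,0,0],"jaw": 0},{"slide": [0,-1,105],"dr": [0,0,0],"jaw": 0.2},{"slide": [0,-1,105],"dr": [0,0,0],"jaw": 0.3},{"slide": [0,-1,105],"dr": [0,0,0],"jaw": 0.4},{"slide": [0,-1,105],"dr": [0,0,0],"jaw": 0.6},{"slide": [0,-1,105],"dr": [0,0,0],"jaw": 0.6},{"slide": [0,-1,105],"dr": [0,0,0],"jaw": 0.6}], "force": 30}}

```text
t: 19.0
tool_pos: [0.6189, 0.0237, 0.2514]
orientation: [3.136, 0.188, 0.002]
force: [0.9, -1.3, 4.1]
opening: 0.0576
gripper_force: 30.0
```

```bash
python3 -c "
from h import *
rel(None,[(.6187,.0227,.17,.12),(.4815,.282,.17,.12),(.4815,.282,.053,.12)])"
```

```text
[ -0.3   1.  -85.6] [ 0.    -0.001 -0.   ]
[-105.5 -272.8  -85.8] [ 0.    -0.001 -0.   ]
[-105.6 -272.9   31.2] [ 0.    -0.001 -0.   ]
now [0.6189 0.0237 0.0844] yaw 0.12 open 0.0576 F [ 0.9 -1.3  4.1] t 19.0
```

Request:
{"api": "servo_tool", "payload": {"increments": [{"slide": [0,0,-40],"dr": [0,0,0],"jaw": 0.6},{"slide": [0,0,-86],"dr": [0,0,0],"jaw": 0.6},{"slide": [0,0,-86],"dr": [0,0,0],"jaw": 0.6},{"slide": [-106,-273,-86],"dr": [0,0,0],"jaw": 0.6},{"slide": [-106,-273,-86],"dr": [0,0,0],"jaw": 0.6},{"slide": [-106,-273,-86],"dr": [0,0,0],"jaw": 0.6},{"slide": [-106,-273,-86],"dr": [0,0,0],"jaw": 0.6},{"slide": [-106,-273,-86],"dr": [0,0,0],"jaw": 0.6},{"slide": [-106,-273,-86],"dr": [0,0,0],"jaw": 0.6},{"slide": [-106,-273,-86],"dr": [0,0,0],"jaw": 0.6},{"slide": [-106,-273,-86],"dr": [0,0,0],"jaw": 0.6},{"slide": [-106,-273,-50],"dr": [0,0,0],"jaw": 0.6},{"slide": [-106,-273,-20],"dr": [0,0,0],"jaw": 0.6},{"slide": [-106,-273,5],"dr": [0,0,0],"jaw": 0.6},{"slide": [-106,-273,18],"dr": [0,0,0],"jaw": 0.6},{"slide": [-106,-273,25],"dr": [0,0,0],"jaw": 0.6},{"slide": [-106,-273,28],"dr": [0,0,0],"jaw": 0.6},{"slide": [-106,-273,28],"dr": [0,0,0],"jaw": 0.6},{"slide": [-106,-273,28],"dr": [0,0,0],"jaw": 0.6}]}}

```text
t: 20.9
tool_pos: [0.4815, 0.2824, 0.2241]
orientation: [-3.135, -0.188, -0.003]
force: [-0.0, -0.2, -1.6]
opening: 0.0578
gripper_force: 30.0
```

Request:
{"api": "servo_tool", "payload": {"increments": [{"slide": [0,0,2],"dr": [0,0,0],"jaw": 0.6},{"slide": [0,0,3],"dr": [0,0,0],"jaw": 0.6},{"slide": [0,0,3],"dr": [0,0,0],"jaw": 0.6},{"slide": [0,0,3],"dr": [0,0,0],"jaw": 0.3},{"slide": [0,0,3],"dr": [0,0,0],"jaw": 0.1},{"slide": [0,0,3],"dr": [0,0,0],"jaw": 0},{"slide": [0,0,3],"dr": [0,0,0],"jaw": 0},{"slide": [0,0,-30],"dr": [0,0,0],"jaw": 0},{"slide": [0,0,-80],"dr": [0,0,0],"jaw": 0},{"slide": [0,0,-130],"dr": [0,0,0],"jaw": 0},{"slide": [0,0,-130],"dr": [0,0,0],"jaw": 0}]}}

```text
t: 22.0
tool_pos: [0.4829, 0.2832, 0.3617]
orientation: [-3.131, -0.188, -0.02]
force: [0.4, -0.3, 0.2]
opening: 0.0929
gripper_force: 0.0
```

```bash
python3 -c "
from h import *
im,W=look('side');P=W[270:350,320:410].reshape(-1,3);P=P[(abs(P[:,2]-.084)<.006)&(abs(P[:,1]-.28)<.05)];print(len(P),(P[:,:2].min(0)+P[:,:2].max(0))/2,P.min(0),P.max(0))
rel(None,[(.5164,-.2911,.18,-.06),(.438,-.287,.18,-.06)])"
```

```text
651 [0.48107004 0.28531303] [0.45214024 0.25633327 0.07802836] [0.50999984 0.31429279 0.08686334]
[-34.7 573.9   8.9] [-0.004 -0.008  0.18 ]
[-112.1  560.5    8.3] [-0.004 -0.008  0.18 ]
now [0.4822 0.2828 0.1909] yaw 0.12 open 0.093 F [ 0.3 -0.  -0.2] t 22.05
```

Request:
{"api": "servo_tool", "payload": {"increments": [{"slide": [-112,560,8],"dr": [0,0,0.18],"jaw": 0},{"slide": [-112,560,8],"dr": [0,0,0.18],"jaw": 0},{"slide": [-112,560,8],"dr": [0,0,0.18],"jaw": 0},{"slide": [-112,560,8],"dr": [0,0,0.18],"jaw": 0},{"slide": [-112,560,8],"dr": [0,0,0.18],"jaw": 0},{"slide": [-112,560,8],"dr": [0,0,0.18],"jaw": 0},{"slide": [-112,560,8],"dr": [0,0,0.18],"jaw": 0},{"slide": [-112,560,8],"dr": [0,0,0.18],"jaw": 0},{"slide": [-112,560,8],"dr": [0,0,0.18],"jaw": 0},{"slide": [-112,560,8],"dr": [0,0,0.18],"jaw": 0},{"slide": [-112,560,8],"dr": [0,0,0.18],"jaw": 0},{"slide": [-112,560,8],"dr": [0,0,0.18],"jaw": 0},{"slide": [-112,560,8],"dr": [0,0,0.18],"jaw": 0},{"slide": [-112,560,8],"dr": [0,0,0.18],"jaw": 0},{"slide": [-112,560,8],"dr": [0,0,0.18],"jaw": 0},{"slide": [-112,560,8],"dr": [0,0,0.18],"jaw": 0}]}}

```text
t: 23.65
tool_pos: [0.4368, -0.2859, 0.3445]
orientation: [-3.14, 0.092, 0.0]
force: [-0.6, -0.1, 0.3]
opening: 0.0931
gripper_force: 0.0
```

```bash
python3 -c "
from h import *
rel(None,[(.4382,-.2871,.0345,-.06)])"
```

```text
[  1.5   1.2 143. ] [-0.     0.     0.002]
now [ 0.4368 -0.2859  0.1775] yaw -0.058 open 0.0931 F [-0.6 -0.1  0.3] t 23.65
```

Request:
{"api": "servo_tool", "payload": {"increments": [{"slide": [1,1,40],"dr": [0,0,0],"jaw": 0},{"slide": [1,1,80],"dr": [0,0,0],"jaw": 0},{"slide": [1,1,115],"dr": [0,0,0],"jaw": 0},{"slide": [1,1,135],"dr": [0,0,0],"jaw": 0},{"slide": [1,1,142],"dr": [0,0,0],"jaw": 0},{"slide": [1,1,142],"dr": [0,0,0],"jaw": 0},{"slide": [1,1,142],"dr": [0,0,0],"jaw": 0.2},{"slide": [1,1,142],"dr": [0,0,0],"jaw": 0.3},{"slide": [1,1,142],"dr": [0,0,0],"jaw": 0.4},{"slide": [1,1,142],"dr": [0,0,0],"jaw": 0.6},{"slide": [1,1,142],"dr": [0,0,0],"jaw": 0.6},{"slide": [1,1,142],"dr": [0,0,0],"jaw": 0.6}], "force": 25}}

```text
t: 24.85
tool_pos: [0.4377, -0.2884, 0.2033]
orientation: [3.14, -0.095, 0.001]
force: [-1.0, 0.6, 4.9]
opening: 0.0582
gripper_force: 24.9
```

```bash
python3 -c "
from h import *
rel(None,[(.438,-.287,.17,-.06),(.5755,.095,.17,1.69),(.5755,.095,.0605,1.69)])"
```

```text
[   0.3   -1.4 -133.7] [ 0.    -0.001 -0.   ]
[ 114.6 -391.  -133.7] [ 1.00e-03 -0.00e+00 -1.75e+00]
[ 114.5 -391.   -24.2] [ 1.00e-03 -0.00e+00 -1.75e+00]
now [ 0.4377 -0.2884  0.0363] yaw -0.06 open 0.0582 F [-1.   0.6  4.9] t 24.85
```

Request:
{"api": "servo_tool", "payload": {"increments": [{"slide": [0,0,-40],"dr": [0,0,0],"jaw": 0.6},{"slide": [0,0,-80],"dr": [0,0,0],"jaw": 0.6},{"slide": [0,0,-134],"dr": [0,0,0],"jaw": 0.6},{"slide": [114,-391,-134],"dr": [0,0,-1.75],"jaw": 0.6},{"slide": [114,-391,-134],"dr": [0,0,-1.75],"jaw": 0.6},{"slide": [114,-391,-134],"dr": [0,0,-1.75],"jaw": 0.6},{"slide": [114,-391,-134],"dr": [0,0,-1.75],"jaw": 0.6},{"slide": [114,-391,-134],"dr": [0,0,-1.75],"jaw": 0.6},{"slide": [114,-391,-134],"dr": [0,0,-1.75],"jaw": 0.6},{"slide": [114,-391,-134],"dr": [0,0,-1.75],"jaw": 0.6},{"slide": [114,-391,-134],"dr": [0,0,-1.75],"jaw": 0.6},{"slide": [114,-391,-134],"dr": [0,0,-1.75],"jaw": 0.6},{"slide": [114,-391,-134],"dr": [0,0,-1.75],"jaw": 0.6},{"slide": [114,-391,-134],"dr": [0,0,-1.75],"jaw": 0.6},{"slide": [114,-391,-134],"dr": [0,0,-1.75],"jaw": 0.6},{"slide": [114,-391,-134],"dr": [0,0,-1.75],"jaw": 0.6},{"slide": [114,-391,-90],"dr": [0,0,-1.75],"jaw": 0.6},{"slide": [114,-391,-60],"dr": [0,0,-1.75],"jaw": 0.6},{"slide": [114,-391,-45],"dr": [0,0,-1.75],"jaw": 0.6},{"slide": [114,-391,-40],"dr": [0,0,-1.75],"jaw": 0.6}]}}

```text
t: 26.85
tool_pos: [0.5739, 0.095, 0.2405]
orientation: [-2.086, -2.345, 0.004]
force: [-0.6, -0.3, -2.6]
opening: 0.0585
gripper_force: 24.9
```

Request:
{"api": "servo_tool", "payload": {"increments": [{"slide": [0,0,4],"dr": [0,0,0],"jaw": 0.6},{"slide": [0,0,8],"dr": [0,0,0],"jaw": 0.6},{"slide": [0,0,11],"dr": [0,0,0],"jaw": 0.6},{"slide": [0,0,11],"dr": [0,0,0],"jaw": 0.6},{"slide": [0,0,11],"dr": [0,0,0],"jaw": 0.6}]}}

```text
t: 27.35
tool_pos: [0.575, 0.0952, 0.2324]
orientation: [2.085, 2.349, 0.001]
force: [0.4, 0.1, -1.6]
opening: 0.0586
gripper_force: 24.9
```

```bash
python3 -c "
from h import *
rel(None,[(.5755,.095,.0623,1.69)])"
```

```text
[-0.3  0.4  3.1] [ 0.001  0.    -0.   ]
now [0.575  0.0952 0.0654] yaw 1.69 open 0.0586 F [ 0.4  0.1 -1.6] t 27.35
```

Request:
{"api": "servo_tool", "payload": {"increments": [{"slide": [0,0,2],"dr": [0,0,0],"jaw": 0.6},{"slide": [0,0,3.5],"dr": [0,0,0],"jaw": 0.6},{"slide": [0,0,3.5],"dr": [0,0,0],"jaw": 0.6},{"slide": [0,0,3.5],"dr": [0,0,0],"jaw": 0.3},{"slide": [0,0,3.5],"dr": [0,0,0],"jaw": 0.1},{"slide": [0,0,3.5],"dr": [0,0,0],"jaw": 0},{"slide": [0,0,-40],"dr": [0,0,0],"jaw": 0},{"slide": [0,0,-115],"dr": [0,0,0],"jaw": 0},{"slide": [0,0,-115],"dr": [0,0,0],"jaw": 0},{"slide": [-390,-27,-115],"dr": [0,0,1.75],"jaw": 0},{"slide": [-390,-27,-115],"dr": [0,0,1.75],"jaw": 0},{"slide": [-390,-27,-115],"dr": [0,0,1.75],"jaw": 0},{"slide": [-390,-27,-115],"dr": [0,0,1.75],"jaw": 0},{"slide": [-390,-27,-115],"dr": [0,0,1.75],"jaw": 0},{"slide": [-390,-27,-115],"dr": [0,0,1.75],"jaw": 0},{"slide": [-390,-27,-115],"dr": [0,0,1.75],"jaw": 0},{"slide": [-390,-27,-115],"dr": [0,0,1.75],"jaw": 0},{"slide": [-390,-27,-115],"dr": [0,0,1.75],"jaw": 0},{"slide": [-390,-27,-115],"dr": [0,0,1.75],"jaw": 0},{"slide": [-390,-27,-115],"dr": [0,0,1.75],"jaw": 0}]}}

```text
t: 29.35
tool_pos: [0.5941, -0.296, 0.3462]
orientation: [-3.141, -0.051, 0.001]
force: [0.1, -0.4, 1.4]
opening: 0.0932
gripper_force: 0.0
```

Request:
{"api": "servo_tool", "payload": {"increments": [{"slide": [0,0,0],"dr": [0,0,0.16],"jaw": 0},{"slide": [0,0,0],"dr": [0,0,0.16],"jaw": 0},{"slide": [0,0,0],"dr": [0,0,0.16],"jaw": 0}]}}

```text
t: 29.65
tool_pos: [0.5943, -0.2953, 0.3466]
orientation: [-3.136, 0.182, 0.0]
force: [0.3, -0.3, 0.0]
opening: 0.0929
gripper_force: 0.0
```

```bash
python3 -c "
from h import *
rel(None,[(.5943,-.296,.0356,-.06)])"
```

```text
[1.00e-01 7.00e-01 1.44e+02] [-0.     0.    -0.056]
now [ 0.5943 -0.2953  0.1796] yaw -0.116 open 0.0929 F [ 0.3 -0.3  0. ] t 29.65
```

Request:
{"api": "servo_tool", "payload": {"increments": [{"slide": [0,1,40],"dr": [0,0,-0.056],"jaw": 0},{"slide": [0,1,80],"dr": [0,0,-0.056],"jaw": 0},{"slide": [0,1,115],"dr": [0,0,-0.056],"jaw": 0},{"slide": [0,1,135],"dr": [0,0,-0.056],"jaw": 0},{"slide": [0,1,143],"dr": [0,0,-0.056],"jaw": 0},{"slide": [0,1,143],"dr": [0,0,-0.056],"jaw": 0},{"slide": [0,1,143],"dr": [0,0,-0.056],"jaw": 0.2},{"slide": [0,1,143],"dr": [0,0,-0.056],"jaw": 0.3},{"slide": [0,1,143],"dr": [0,0,-0.056],"jaw": 0.4},{"slide": [0,1,143],"dr": [0,0,-0.056],"jaw": 0.6},{"slide": [0,1,143],"dr": [0,0,-0.056],"jaw": 0.6},{"slide": [0,1,143],"dr": [0,0,-0.056],"jaw": 0.6}], "force": 20}}

```text
t: 30.85
tool_pos: [0.5943, -0.2963, 0.2042]
orientation: [3.14, -0.101, 0.001]
force: [-0.0, 0.6, 2.1]
opening: 0.0543
gripper_force: 20.0
```

```bash
python3 -c "
from h import *
rel(None,[(.594,-.296,.17,-.06),(.600,-.0585,.17,1.69),(.600,-.0585,.0616,1.69)])"
```

```text
[  -0.2   -0.3 -132.8] [ 0.    -0.    -0.004]
[  -9.5 -237.7 -132.9] [ 1.000e-03 -0.000e+00 -1.754e+00]
[  -9.5 -237.7  -24.5] [ 1.000e-03 -0.000e+00 -1.754e+00]
now [ 0.5943 -0.2963  0.0372] yaw -0.064 open 0.0543 F [-0.   0.6  2.1] t 30.85
```

Request:
{"api": "servo_tool", "payload": {"increments": [{"slide": [0,0,-40],"dr": [0,0,0],"jaw": 0.6},{"slide": [0,0,-80],"dr": [0,0,0],"jaw": 0.6},{"slide": [0,0,-133],"dr": [0,0,0],"jaw": 0.6},{"slide": [-9,-238,-133],"dr": [0,0,-1.754],"jaw": 0.6},{"slide": [-9,-238,-133],"dr": [0,0,-1.754],"jaw": 0.6},{"slide": [-9,-238,-133],"dr": [0,0,-1.754],"jaw": 0.6},{"slide": [-9,-238,-133],"dr": [0,0,-1.754],"jaw": 0.6},{"slide": [-9,-238,-133],"dr": [0,0,-1.754],"jaw": 0.6},{"slide": [-9,-238,-133],"dr": [0,0,-1.754],"jaw": 0.6},{"slide": [-9,-238,-133],"dr": [0,0,-1.754],"jaw": 0.6},{"slide": [-9,-238,-133],"dr": [0,0,-1.754],"jaw": 0.6},{"slide": [-9,-238,-133],"dr": [0,0,-1.754],"jaw": 0.6},{"slide": [-9,-238,-133],"dr": [0,0,-1.754],"jaw": 0.6},{"slide": [-9,-238,-133],"dr": [0,0,-1.754],"jaw": 0.6},{"slide": [-9,-238,-133],"dr": [0,0,-1.754],"jaw": 0.6},{"slide": [-9,-238,-133],"dr": [0,0,-1.754],"jaw": 0.6},{"slide": [-9,-238,-90],"dr": [0,0,-1.754],"jaw": 0.6},{"slide": [-9,-238,-60],"dr": [0,0,-1.754],"jaw": 0.6},{"slide": [-9,-238,-45],"dr": [0,0,-1.754],"jaw": 0.6},{"slide": [-9,-238,-40],"dr": [0,0,-1.754],"jaw": 0.6}]}}

```text
t: 32.85
tool_pos: [0.5995, -0.058, 0.2415]
orientation: [-2.085, -2.345, 0.003]
force: [0.4, 0.6, -1.5]
opening: 0.0544
gripper_force: 20.0
```

Request:
{"api": "servo_tool", "payload": {"increments": [{"slide": [0,0,4],"dr": [0,0,0],"jaw": 0.6},{"slide": [0,0,8],"dr": [0,0,0],"jaw": 0.6},{"slide": [0,0,11],"dr": [0,0,0],"jaw": 0.6},{"slide": [0,0,11],"dr": [0,0,0],"jaw": 0.6},{"slide": [0,0,11],"dr": [0,0,0],"jaw": 0.6}]}}

```text
t: 33.35
tool_pos: [0.6007, -0.0582, 0.2334]
orientation: [2.085, 2.349, 0.001]
force: [0.7, 0.1, -0.5]
opening: 0.0548
gripper_force: 20.0
```

```bash
python3 -c "
from h import *
rel(None,[(.600,-.0585,.0632,1.69),(.600,-.0585,.18,1.69),(.5164,-.2911,.18,-.06)])"
```

```text
[-0.2 -0.7  3.2] [ 0.001  0.    -0.   ]
[  -0.2   -0.6 -113.6] [ 0.001  0.    -0.   ]
[-221.3 -111.2 -113.7] [ 1.00e-03 -1.00e-03  1.75e+00]
now [ 0.6007 -0.0582  0.0664] yaw 1.69 open 0.0548 F [ 0.7  0.1 -0.5] t 33.35
```

Request:
{"api": "servo_tool", "payload": {"increments": [{"slide": [0,-0.5,2],"dr": [0,0,0],"jaw": 0.6},{"slide": [0,-0.5,3.5],"dr": [0,0,0],"jaw": 0.6},{"slide": [0,-0.5,3.5],"dr": [0,0,0],"jaw": 0.6},{"slide": [0,-0.5,3.5],"dr": [0,0,0],"jaw": 0.3},{"slide": [0,-0.5,3.5],"dr": [0,0,0],"jaw": 0.1},{"slide": [0,-0.5,3.5],"dr": [0,0,0],"jaw": 0},{"slide": [0,0,-40],"dr": [0,0,0],"jaw": 0},{"slide": [0,0,-114],"dr": [0,0,0],"jaw": 0},{"slide": [0,0,-114],"dr": [0,0,0],"jaw": 0},{"slide": [-221,-111,-114],"dr": [0,0,1.75],"jaw": 0},{"slide": [-221,-111,-114],"dr": [0,0,1.75],"jaw": 0},{"slide": [-221,-111,-114],"dr": [0,0,1.75],"jaw": 0},{"slide": [-221,-111,-114],"dr": [0,0,1.75],"jaw": 0},{"slide": [-221,-111,-114],"dr": [0,0,1.75],"jaw": 0},{"slide": [-221,-111,-114],"dr": [0,0,1.75],"jaw": 0},{"slide": [-221,-111,-114],"dr": [0,0,1.75],"jaw": 0},{"slide": [-221,-111,-114],"dr": [0,0,1.75],"jaw": 0},{"slide": [-221,-111,-114],"dr": [0,0,1.75],"jaw": 0},{"slide": [-221,-111,-114],"dr": [0,0,1.75],"jaw": 0},{"slide": [-221,-111,-114],"dr": [0,0,1.75],"jaw": 0}]}}

```text
t: 35.35
tool_pos: [0.5164, -0.2908, 0.3465]
orientation: [-3.141, -0.053, 0.0]
force: [-0.3, 0.6, -0.4]
opening: 0.0932
gripper_force: 0.0
```

```bash
python3 -c "
from h import *
rel(None,[(.5164,-.2911,.0325,-.06)])"
```

```text
[ -0.    0.3 147. ] [-0.     0.     0.094]
now [ 0.5164 -0.2908  0.1795] yaw 0.034 open 0.0932 F [-0.3  0.6 -0.4] t 35.35
```

Request:
{"api": "servo_tool", "payload": {"increments": [{"slide": [0,0,40],"dr": [0,0,0.094],"jaw": 0},{"slide": [0,0,80],"dr": [0,0,0.094],"jaw": 0},{"slide": [0,0,115],"dr": [0,0,0.094],"jaw": 0},{"slide": [0,0,135],"dr": [0,0,0.094],"jaw": 0},{"slide": [0,0,146],"dr": [0,0,0.094],"jaw": 0},{"slide": [0,0,146],"dr": [0,0,0.094],"jaw": 0},{"slide": [0,0,146],"dr": [0,0,0.094],"jaw": 0.2},{"slide": [0,0,146],"dr": [0,0,0.094],"jaw": 0.3},{"slide": [0,0,146],"dr": [0,0,0.094],"jaw": 0.4},{"slide": [0,0,146],"dr": [0,0,0.094],"jaw": 0.6},{"slide": [0,0,146],"dr": [0,0,0.094],"jaw": 0.6},{"slide": [0,0,146],"dr": [0,0,0.094],"jaw": 0.6}]}}

```text
t: 36.55
tool_pos: [0.5167, -0.291, 0.2015]
orientation: [3.14, -0.085, 0.001]
force: [-0.2, 1.5, 4.0]
opening: 0.058
gripper_force: 20.0
```

```bash
python3 -c "
from h import *
rel(None,[(.516,-.291,.14,-.06),(.541,.0103,.14,.12),(.541,.0103,.0585,.12)])"
```

```text
[-6.000e-01  1.000e-01 -1.055e+02] [ 0.001 -0.001  0.006]
[   8.  -302.1 -105.7] [ 0.001 -0.001 -0.174]
[   7.9 -302.1  -24.2] [ 0.001 -0.001 -0.174]
now [ 0.5167 -0.291   0.0345] yaw -0.054 open 0.058 F [-0.2  1.5  4. ] t 36.55
```

Request:
{"api": "servo_tool", "payload": {"increments": [{"slide": [0,0,-40],"dr": [0,0,0],"jaw": 0.6},{"slide": [0,0,-80],"dr": [0,0,0],"jaw": 0.6},{"slide": [0,0,-116],"dr": [0,0,0],"jaw": 0.6},{"slide": [8,-302,-116],"dr": [0,0,-0.174],"jaw": 0.6},{"slide": [8,-302,-116],"dr": [0,0,-0.174],"jaw": 0.6},{"slide": [8,-302,-116],"dr": [0,0,-0.174],"jaw": 0.6},{"slide": [8,-302,-116],"dr": [0,0,-0.174],"jaw": 0.6},{"slide": [8,-302,-116],"dr": [0,0,-0.174],"jaw": 0.6},{"slide": [8,-302,-116],"dr": [0,0,-0.174],"jaw": 0.6},{"slide": [8,-302,-116],"dr": [0,0,-0.174],"jaw": 0.6},{"slide": [8,-302,-116],"dr": [0,0,-0.174],"jaw": 0.6},{"slide": [8,-302,-116],"dr": [0,0,-0.174],"jaw": 0.6},{"slide": [8,-302,-80],"dr": [0,0,-0.174],"jaw": 0.6},{"slide": [8,-302,-50],"dr": [0,0,-0.174],"jaw": 0.6},{"slide": [8,-302,-38],"dr": [0,0,-0.174],"jaw": 0.6},{"slide": [8,-302,-32],"dr": [0,0,-0.174],"jaw": 0.6},{"slide": [8,-302,-29],"dr": [0,0,-0.174],"jaw": 0.6},{"slide": [8,-302,-29],"dr": [0,0,-0.174],"jaw": 0.6},{"slide": [8,-302,-29],"dr": [0,0,-0.174],"jaw": 0.6}]}}

```text
t: 38.45
tool_pos: [0.5415, 0.0101, 0.2312]
orientation: [3.136, 0.188, 0.004]
force: [0.0, 0.3, -1.1]
opening: 0.0584
gripper_force: 20.0
```

```bash
python3 -c "
from h import *
rel(None,[(.541,.0103,.0605,.12)])"
```

```text
[-0.5 -0.2  3.7] [ 0.    -0.002 -0.   ]
now [0.5415 0.0101 0.0642] yaw 0.12 open 0.0584 F [ 0.   0.3 -1.1] t 38.45
```

Request:
{"api": "servo_tool", "payload": {"increments": [{"slide": [0,0,2],"dr": [0,0,0],"jaw": 0.6},{"slide": [0,0,4],"dr": [0,0,0],"jaw": 0.6},{"slide": [0,0,4],"dr": [0,0,0],"jaw": 0.6},{"slide": [0,0,4],"dr": [0,0,0],"jaw": 0.3},{"slide": [0,0,4],"dr": [0,0,0],"jaw": 0.1},{"slide": [0,0,4],"dr": [0,0,0],"jaw": 0},{"slide": [0,0,-40],"dr": [0,0,0],"jaw": 0},{"slide": [0,0,-90],"dr": [0,0,0],"jaw": 0},{"slide": [0,0,-140],"dr": [0,0,0],"jaw": 0},{"slide": [-190,380,-140],"dr": [0,0,0],"jaw": 0},{"slide": [-190,380,-140],"dr": [0,0,0],"jaw": 0},{"slide": [-190,380,-140],"dr": [0,0,0],"jaw": 0},{"slide": [-190,380,-140],"dr": [0,0,0],"jaw": 0},{"slide": [-190,380,-140],"dr": [0,0,0],"jaw": 0},{"slide": [-190,380,-140],"dr": [0,0,0],"jaw": 0},{"slide": [-190,380,-140],"dr": [0,0,0],"jaw": 0},{"slide": [-190,380,-140],"dr": [0,0,0],"jaw": 0},{"slide": [-190,380,-140],"dr": [0,0,0],"jaw": 0},{"slide": [-190,380,-140],"dr": [0,0,0],"jaw": 0},{"slide": [-190,380,-140],"dr": [0,0,0],"jaw": 0}]}}

```text
t: 40.45
tool_pos: [0.3974, -0.3898, 0.3693]
orientation: [-3.135, -0.186, 0.0]
force: [-0.0, 0.4, -0.2]
opening: 0.0932
gripper_force: 0.0
```

```bash
python3 - <<'E'
from h import *
im,T=look("top");save(im,"end.png")
for n,(u,v),h in [("ram",(268,211),.074),("ring",(307,229),.054),("str",(340,202),.08),("can",(184,247),.084)]:
    P=T[v-22:v+22,u-22:u+22].reshape(-1,3);P=P[abs(P[:,2]-h)<.006]
    print(n,len(P),((P[:,:2].min(0)+P[:,:2].max(0))/2).round(4),P[:,:2].min(0).round(4),P[:,:2].max(0).round(4))
rel(None,[])
E
```

```text
ram 187 [0.5741 0.0939] [0.5449 0.065 ] [0.6032 0.1228]
ring 308 [ 5.52e-01 -5.00e-04] [ 0.5132 -0.0394] [0.5908 0.0384]
str 185 [ 0.5991 -0.0594] [ 0.5728 -0.097 ] [ 0.6254 -0.0218]
can 602 [0.481  0.2825] [0.4522 0.2534] [0.5097 0.3116]
now [ 0.3978 -0.3891  0.2024] yaw 0.12 open 0.093 F [ 0.3  0.9 -0.1] t 40.5
```

View pics/end.png

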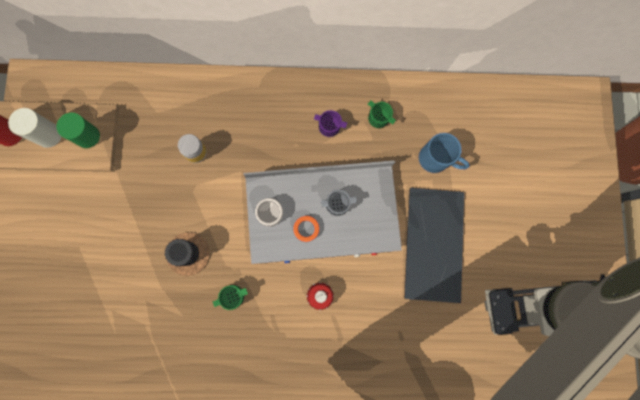

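The ramekin (268,211), ring (306,229) and strainer (339,203) are back within about 1–2 mm of their starting places. The canister stands on the mat at (182,252), with the arm well clear. Handing in.

```bash
python3 -c "
from plant import *
print(close_job())"
```

```text
the job is handed in; nothing more can be done
None
```

I handed the job in at about 40 s: the canister stands in the middle of the cork mat, and the ramekin, strainer and ring are back on the shelf within about 2 mm of where they started (the ring checked only by eye); the hand-in gave no verdict.

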